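# Load the strainer shaker and hold its lever at the third notch

### The job

In the paint store, load the little shaker: nest the short strainer into the pot that is clamped on it, then the tall strainer into the short one, each seated fully home on its shoulder and upright. Only then push the shaker's sprung lever down past its first two notches to the third, without running it on to the bottom stop, and hold it there against its spring: the program finishes while still holding the lever down at the third notch, hands off the strainers. Leave the other things on the bench where they are.

Things in the scene. Friction and masses are not known exactly. Their poses are not given: they have to be found in the camera images.
- shaker: Bench shaker fixed to the bench, grey housing 200 x 300 mm, top 45 mm above the bench. Origin: centre of its underside, on the bench; at yaw 0 its x points away from the robot and y to the robot's left; z up; yaw varies. The pot stands clamped on its left (+y) half, the lever is on its right (-y) half, 170 mm apart.
- pot_rim (a point): Centre of the mouth of the white plastic pot clamped on the shaker, 133 mm above the bench. Pot: straight round wall, outside 62 mm, inside 56 mm diameter, 80 mm tall, 3 mm wall, empty. Axes as the shaker's.
- short_strainer: Loose white plastic cup, about 60 g, 75 mm tall, upright. Origin: centre of its underside, z up. Foot tapering 38 to 51 mm diameter over 30 mm, flat shoulder at z 30 mm, then straight hollow collar, 62 mm outside, 56 mm inside, to the open rim (z 75 mm). Seated in the pot, the shoulder rests on the pot's rim: origin 30 mm below pot_rim, collar standing 45 mm above it.
- tall_strainer: Same shape and plastic, about 75 g, but 95 mm tall (collar from z 30 mm to 95 mm). Origin: centre of its underside. Seated in the short strainer, its shoulder rests on that one's rim: its origin is then 45 mm above the short one's origin. The two strainers may stand in either place.
- hinge (a point): Middle of the lever's hinge axle on the shaker, 120 mm above the bench; the axle runs along the shaker's y; axes as the shaker's.
- lever_pad (a point): Centre of the top face of the black pad at the lever's free end; pad 40 mm long (along the lever), 44 mm wide, 10 mm thick. It moves with the lever: 130 mm from the hinge along the lever, on the shaker's -x (robot) side, and 7 mm above the lever's centre line; at rest 183 mm above the bench. z is the pad's normal, x points along the lever to the hinge.
- lever (a joint): Lever angle, rad: 0 at rest, sloping up 0.45 rad from hinge to pad; grows as the pad is pushed down. Notches 1, 2, 3 at 0.2, 0.4, 0.6, marked by three dark pegs on the strip beside the bar; at the third (lowest peg) it slopes 0.15 rad down. Bottom stop at 0.80. Push on the pad: 2 to 7 N, rising out of each notch and easing into the next; springs back to 0 when let go.
There are look-alikes about, which are no part of the job. What is shaped like the short_strainer but orange is not meant.

How it is judged (in metres and radians):
On the way, in this order (a step that is already met when the one before it is completed fails the run):
1. the short strainer sits home in the pot, let go (horizontal distance between short_strainer and pot_rim below 0.006 m and z of short_strainer in the frame of pot_rim between -0.034 and -0.026 m and angle between short_strainer's own z axis and vertical below 0.08 rad and contact force between short_strainer and the arm below 0.3 N and contact force between short_strainer and the fingers below 0.3 N and linear speed of short_strainer below 0.03 m/s), for 0.2 s.
2. the tall strainer sits home in the short one, let go (horizontal distance between short_strainer and pot_rim below 0.006 m and z of short_strainer in the frame of pot_rim between -0.034 and -0.026 m and angle between each of short_strainer, tall_strainer's own z axis and vertical below 0.08 rad and horizontal distance between tall_strainer and short_strainer below 0.006 m and z of tall_strainer in the frame of short_strainer between 0.041 and 0.049 m and contact force between tall_strainer and the arm below 0.3 N and contact force between tall_strainer and the fingers below 0.3 N and linear speed of tall_strainer below 0.03 m/s), for 0.2 s.
3. the robot holds the lever at the third notch (horizontal distance between short_strainer and pot_rim below 0.006 m and z of short_strainer in the frame of pot_rim between -0.034 and -0.026 m and angle between each of short_strainer, tall_strainer's own z axis and vertical below 0.08 rad and horizontal distance between tall_strainer and short_strainer below 0.006 m and z of tall_strainer in the frame of short_strainer between 0.041 and 0.049 m and value of joint lever between 0.52 and 0.68 rad and (contact force between lever and the fingers above 3 N or contact force between lever and the arm above 3 N)), for 0.5 s.
At the end, for the whole second after the job is handed in: Short strainer seated in the pot and tall strainer in the short one (each within 6 mm of concentric, within 4 mm of its seated height, tilted under 0.08 rad, untouched and at rest); the lever is held still between 0.52 and 0.68 rad by the robot, pushing with more than 3 N (all of step 3 and contact force between each of short_strainer, tall_strainer and the arm below 0.3 N and contact force between each of short_strainer, tall_strainer and the fingers below 0.3 N and linear speed of each of short_strainer, tall_strainer below 0.03 m/s and velocity of joint lever between -0.15 and 0.15 rad/s); the arm keeps its last pose, push and grip.
It fails at once if the lever is pushed (over 0.15 rad) before both strainers are seated (value of joint lever above 0.15 rad and not ((horizontal distance between short_strainer and pot_rim below 0.006 m and z of short_strainer in the frame of pot_rim between -0.034 and -0.026 m and angle between short_strainer's own z axis and vertical below 0.08 rad) and (horizontal distance between tall_strainer and short_strainer below 0.006 m and z of tall_strainer in the frame of short_strainer between 0.041 and 0.049 m and angle between tall_strainer's own z axis and vertical below 0.08 rad))).
It fails at once if the lever runs on towards the bottom stop (over 0.74 rad) (value of joint lever above 0.74 rad).
It fails at once if another thing on the bench is moved by more than 30 mm (distance of any of tin, jar, tub, tape, brush, scraper, hardener from where it was at the start of the episode above 0.03 m).
It also fails if it takes over 72 s, if anything falls off the work surface, if the arm or the gripper's body presses on something with over 40 N, if the wrist force passes 120 N, or if a joint passes its speed limit or range.

### The arm

A 6-joint arm with a two-finger parallel gripper is mounted at the origin on the work surface. World frame = base frame: x ahead of the robot, y to its left, z up, the work surface at z = 0. Lengths are in mm, angles in rad, forces in N, time in s.
With the tool pointing down it reaches from about 350 to 775 mm from the base axis. Payload 7.3 kg.
Tool frame: the origin (TCP) lies between the finger pads; the fingertips stand 22 mm ahead of it and the grasp point (between the pads) lies 3 mm ahead of it; z points along the fingers, x is the direction in which the jaws open and shut, and the axes are right-handed (so a half turn about z gives the same grasp; the last joint's range is limited). The gripper opens to 92 mm and grips with 3 to 60 N. Pads are 19 mm wide; open, the fingers measure 130 mm over their backs; the gripper's body (75 mm by 190 mm) begins 47 mm behind the grasp point.
Start: joints at [1.06, 0.342, 1.524, -0, 1.275, -0.146], TCP at [187.286, 490.476, 248.741] pointing down, gripper open.
Joint ranges: [-2.53, 2.53], [-0.77, 2.02], [0.04, 2.7], [-1, 4.14], [0.28, 2.66], [-3.11, 3.11]. Speed limits (rad/s): [2.57, 2.57, 3.14, 3.14, 3.14, 3.14].

### API

Orientations are given as [roll, pitch, yaw] about the fixed x, y, z axes, in that order (R = Rz(yaw) Ry(pitch) Rx(roll)).
In Python, from plant import * gives the robot as it stands. The module is installed in compiled form; this text tells all that it offers.
- The arm moves only by the shell command python3 -m handwheel 'ROWS' [OPENING]. ROWS is a JSON object of lists of equal length, an entry for each row: "translation": the shift along the world's x, y, z in units of 15 cm (1.0 is 15 cm), a list of three; "twist": the turn about the world's z in units of 90 degrees (1.0 is 90 degrees). In form: {"translation": [[tx, ty, tz], ...], "twist": [twist, ...]}. A call has exactly 8 rows; each row shifts and turns the pose as measured when the row begins; what a row does not reach is not made up. A row lasts 1/8 s, in which the tool goes at most 62.5 mm and 10.7 degrees, less where a joint would pass 70% of its speed; a pose out of reach is approached as far as the arm can. A call with a number of a shift or a turn outside -1 to 1 is refused whole. A call with a gripper value outside its range is refused whole. OPENING is the closure in counts, from 0 (fully open) to 255 (shut), set as the call begins (- or left out, the last holds). The fingers move at their own pace and stop on an object; the grip force is fixed at half the most. Time passes only in rows, so rows that do not move let the fingers close, or fill a call up. It gives the time, the measured TCP pose, the force and the opening at its end, in the units of the state.
- get_obs(): the state, without advancing time (a new reading comes with each control period).
- capture(name): name is "scene" or "top" or "wrist"; returns a dict with "img" (480x640x3 uint8, red, green, blue), "vertical_fov" (degrees; the focal length in pixels is half the picture's height over the tangent of half this angle, whatever the lens; pixels are square), "cx", "cy" (the principal point, pixels), "distortion" ([k1, k2, p1, p2, k3] as OpenCV has them; the pictures are not rectified), "world_from_camera" (4x4, takes a point from camera to world coordinates). Camera axes: x right, y up, looking along -z (the intrinsics and any distortion apply to the point x, -y, -z); pixel columns grow to the right and rows downward; lengths in mm; the calibration is good to about 2 mm. A picture is of the moment at which its call begins. There is no depth.
- close_job(): hands the job in, once; it reports no verdict.
Trained networks look in the newest picture that a camera, given by its name, has taken for a name from the list of things; names that differ only in an ending like _2 or _b are one class to them, and where a whole thing is asked for, a point or a joint stands for the part that bears it (a point fixed in the world has none). Each returns a list of dicts, best first, with "score" (0 to 1); they miss things now and then, are a little off and sometimes report something else, mostly with a low value. They report only what shows in the picture. A call takes as long as a camera call. They do not tell look-alikes from the thing itself.
- search_frame(camera, label): "position" ([x, y, z] in mm, in the coordinates of the camera as it stood for that picture, good to about 4 mm: the middle of the surface that is visible of it).
- spot_point(camera, label): "position" ([x, y, z] in mm, in the coordinates of the camera as it stood for that picture, good to about 4 mm: a listed point, or the origin of a listed thing).
The state is a dict: "time": time; "joint_positions": joint angles; "dq": joint speeds; "tau": joint torques, N m; "tool_pos": TCP position; "tcp_rot": TCP orientation; "contact_force": force on the tool from outside, world axes, zero at the start; "moment": the same for the moment, N m; "grip_width": finger opening in mm.
Only numpy, scipy, OpenCV 4.12 (cv2) and the standard library are available. Lean on these libraries where they do the work, as an engineer would, in place of code of your own. Each camera call takes 0.05 s, during which the arm holds its last target.

## Working session

There is one attempt and no reset: what is moved stays moved. The work goes in short steps, Python scripts to look and compute and a shell command to move; the robot and the scene stay as the last step left them, time stands still between calls to the robot, and variables do not carry over. Pictures are saved under pics/ and viewed, and the job is handed in when it is done.

```bash
mkdir -p pics
cat > h.py <<'E'
from plant import *
import numpy as np, cv2
def cap(n,f):
    c=capture(n); cv2.imwrite('pics/'+f,c['img'][:,:,::-1]); return c
def w(c,p): return (np.array(c['world_from_camera'])@np.r_[p,1])[:3]
def K(c):
    f=240/np.tan(np.radians(c['vertical_fov'])/2); return np.array([[f,0,c['cx']],[0,f,c['cy']],[0,0,1]])
def ray(c,u,v,z):
    q=cv2.undistortPoints(np.array([[[u,v]]],float),K(c),np.array(c['distortion'],float))[0,0]
    T=np.array(c['world_from_camera']); d=T[:3,:3]@np.array([q[0],-q[1],-1]); o=T[:3,3]
    return o+d*(z-o[2])/d[2]
def proj(c,P):
    T=np.linalg.inv(np.array(c['world_from_camera'])); p=T[:3,:3]@np.array(P,float)+T[:3,3]
    return cv2.projectPoints(np.array([[p[0],-p[1],-p[2]]]),np.zeros(3),np.zeros(3),K(c),np.array(c['distortion'],float))[0].ravel()
E
python3 - <<'E'
from h import *
np.set_printoptions(precision=1,suppress=True)
o=get_obs();print(o)
for n in ['scene','top']:
    c=cap(n,n+'0.png')
    print(n,np.array(c['world_from_camera'])[:3,3])
    for l in ['shaker','pot_rim','short_strainer','tall_strainer','hinge','lever_pad']:
        print(l,[(round(r['score'],2),w(c,r['position'])) for r in spot_point(n,l)][:4])
print(get_obs()['time'])
E
```

```text
{'time': 0.0, 'joint_positions': array([ 1.1,  0.3,  1.5,  0. ,  1.3, -0.1]), 'dq': array([-0.,  0.,  0., -0., -0.,  0.]), 'tau': array([  0. , -43.1, -24.4,   0.1,   0.1,  -0. ]), 'tool_pos': array([187.1, 490.1, 248.1]), 'tcp_rot': array([-3.1,  0. ,  1.2]), 'contact_force': array([-0.1,  0.2,  0.4]), 'moment': array([-0., -0., -0.]), 'grip_width': 92.05726191190954}
scene [1044.9  525.2  944.5]
shaker []
pot_rim []
short_strainer [(0.63, array([ 561.1, -157.2,   -1.6])), (0.62, array([ 441.2, -184.6,    3. ]))]
tall_strainer [(0.79, array([ 491.1, -410. ,   -2.7]))]
hinge [(0.87, array([650.6, 105.8, 119.8])), (0.26, array([532.9, 111.2, 182. ]))]
lever_pad [(0.73, array([530.7, 110.3, 180.3]))]
top [ 422.8  -68.9 1047.9]
shaker [(0.57, array([581.9, 191.9,   0. ])), (0.45, array([ 494.8, -412.9,   -3.1]))]
pot_rim [(0.68, array([590.3, 277.9, 132.4]))]
short_strainer [(0.78, array([ 563.5, -161.7,   -1.3])), (0.66, array([ 450.9, -179.9,    0.1])), (0.35, array([652. , 105.6, 119.5]))]
tall_strainer [(0.58, array([ 498. , -413.7,   -3.4]))]
hinge [(0.9, array([652.7, 109.1, 120. ]))]
lever_pad [(0.7, array([535.5, 111.1, 183.1]))]
0.7
```

View pics/scene0.png

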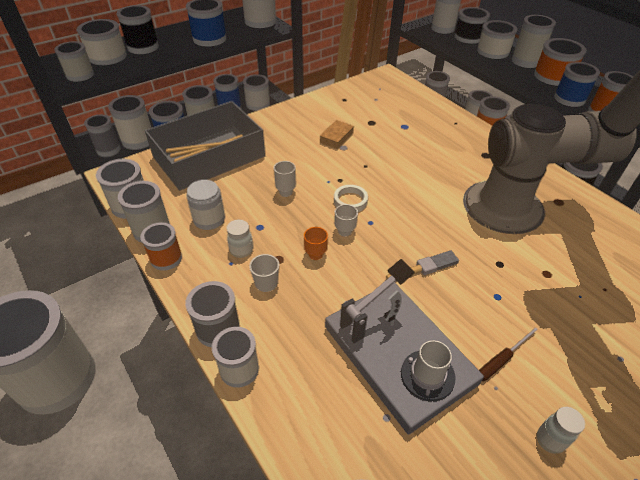

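View pics/top0.png

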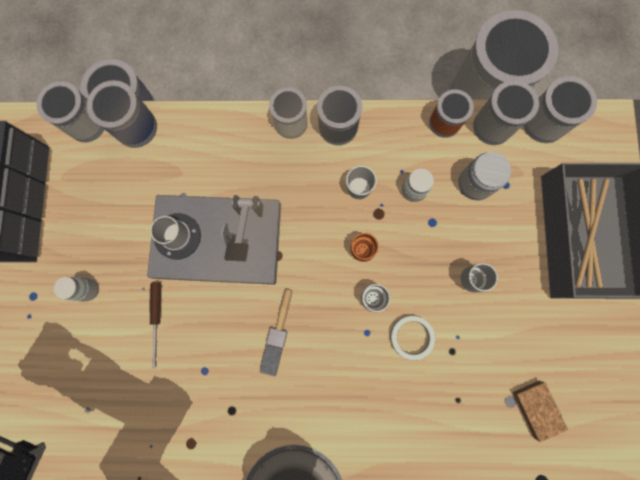

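Run:
```python
from h import *
np.set_printoptions(precision=1,suppress=True)
a=cv2.imread('pics/scene0.png')[150:310,220:380];b=cv2.imread('pics/top0.png')[150:320,330:510]
cv2.imwrite('pics/z0.png',np.hstack([cv2.resize(a,(400,400),interpolation=2),cv2.resize(b,(400,400),interpolation=2)]))
T=capture('top');S=capture('scene')
for nm,uv,z in [('short',(375,297),75),('tall',(481,277),95),('other',(361,182),75),('pot',(170,233),133)]: print(nm,ray(T,*uv,z))
for c,nm in((T,'top'),(S,'scene')):
  for P in [(446,-182,75),(446,-182,0),(494,-411,95),(494,-411,0),(590,278,133)]: print(nm,P,proj(c,P))
```

```text
short [ 448.6 -179.5   75. ]
tall [ 492.5 -407.4   95. ]
other [ 711.8 -151.2   75. ]
pot [581.1 265.5 133. ]
top (446, -182, 75) [376.2 298.2]
top (446, -182, 0) [372.5 298.9]
top (494, -411, 95) [482.6 276.3]
top (494, -411, 0) [468.4 279.2]
top (590, 278, 133) [164.5 228.9]
scene (446, -182, 75) [345.8 211.5]
scene (446, -182, 0) [344.4 231.3]
scene (494, -411, 95) [283.6 167.5]
scene (494, -411, 0) [285.1 192.9]
scene (590, 278, 133) [433.8 354. ]
```

View pics/z0.png

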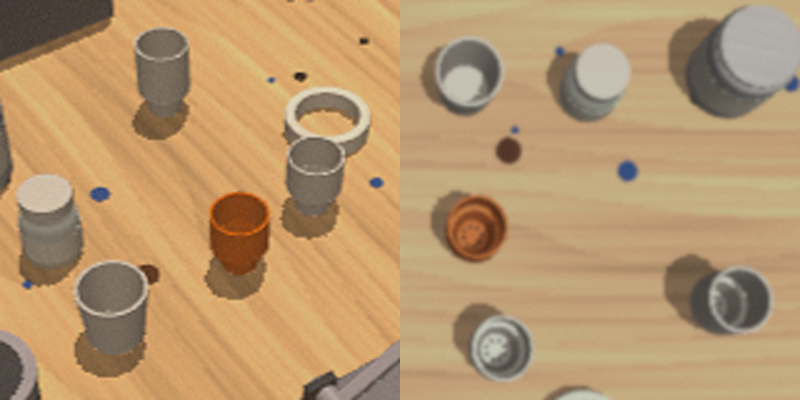

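Run:
```python
from h import *
np.set_printoptions(precision=3,suppress=True)
c=cap('wrist','w0.png');print(np.array(c['world_from_camera']),c['vertical_fov'],c['distortion']);o=get_obs();print(o['tcp_rot'],o['time'])
a=cv2.imread('pics/scene0.png')[260:440,310:510];b=cv2.imread('pics/top0.png')[180:300,135:295]
cv2.imwrite('pics/z1.png',np.hstack([cv2.resize(a,(400,360),interpolation=2),cv2.resize(b,(400,300),interpolation=2)[:300].copy().repeat(1,0) if 0 else cv2.copyMakeBorder(cv2.resize(b,(400,300),interpolation=2),0,60,0,0,0)]))
```

```text
[[  0.357  -0.888  -0.291 107.299]
 [  0.934   0.339   0.111 521.941]
 [ -0.     -0.312   0.95  384.13 ]
 [  0.      0.      0.      1.   ]] 62.670997081512226 [-0.058  0.     0.     0.     0.   ]
[ 3.142 -0.     1.206] 0.85
```

View pics/z1.png

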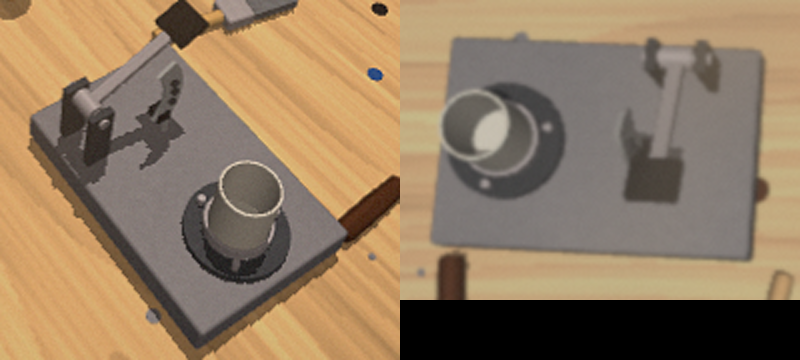

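View pics/w0.png

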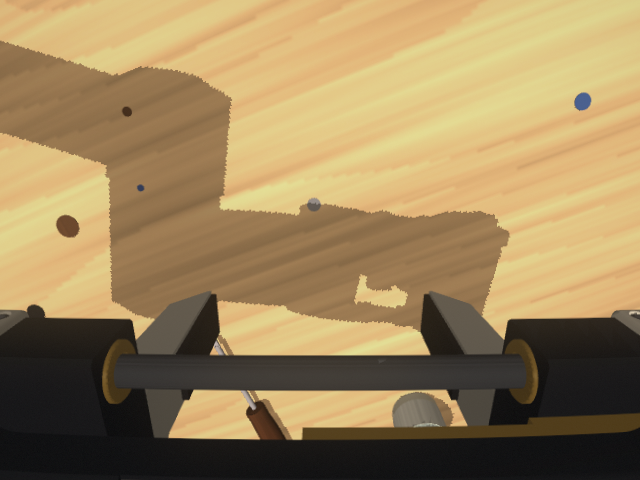

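```bash
python3 -m handwheel '{"translation":[[0.31,-0.177,0.052],[0.31,-0.177,0.052],[0.31,-0.177,0.052],[0.31,-0.177,0.052],[0.31,-0.177,0.052],[0.31,-0.177,0.052],[0.31,-0.177,0.052],[0.31,-0.177,0.052]],"twist":[0.029,0.029,0.029,0.029,0.029,0.029,0.029,0.029]}' 0
python3 - <<'E'
from h import *
np.set_printoptions(precision=3,suppress=True)
c=cap('wrist','w1.png');print(np.array(c['world_from_camera'])[:3,3]);o=get_obs();print(o['tool_pos'],o['tcp_rot'],o['time'])
for l in ['pot_rim','hinge','lever_pad']:
  print(l,[(round(r['score'],2),w(c,r['position'])) for r in spot_point('wrist',l)][:2])
print(proj(c,(590,278,133)))
E
```

```text
time: 1.85
tool_pos: [566.5, 272.4, 313.1]
tcp_rot: [3.142, -0.001, 1.59]
contact_force: [0.2, 0.6, -0.2]
grip_width: 91.7
[480.883 271.725 448.494]
[571.798 267.991 313.112] [3.137 0.001 1.587] 1.9
pot_rim [(0.63, array([589.963, 282.035, 132.41 ]))]
hinge []
lever_pad [(0.93, array([537.126, 112.733, 185.203]))]
[324.21  249.419]
```

View pics/w1.png

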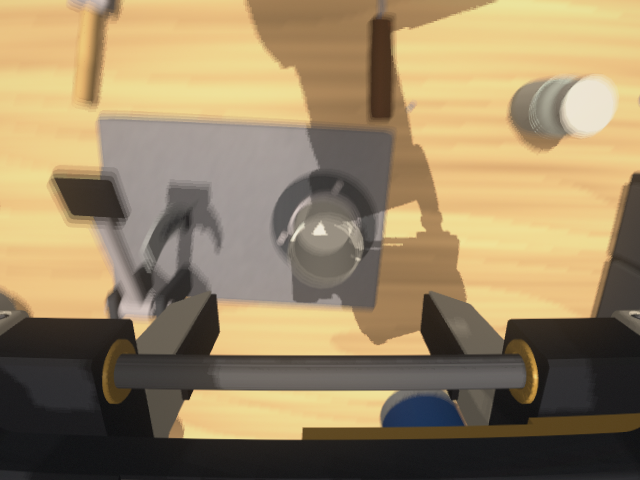

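Run:
```python
from h import *
np.set_printoptions(precision=2,suppress=True)
capture('wrist');capture('wrist')
c=cap('wrist','w2.png');print(np.array(c['world_from_camera'])[:3,3]);o=get_obs();print(o['tool_pos'],o['tcp_rot'],o['time'],o['dq'])
print('pot',[(round(r['score'],2),w(c,r['position'])) for r in spot_point('wrist','pot_rim')][:2])
print(proj(c,(590,278,133)),proj(c,(600,278,133)),proj(c,(590,288,133)))
a=c['img'][200:300,260:390,::-1];cv2.imwrite('pics/z2.png',cv2.resize(a,(780,600),interpolation=2))
```

```text
[478.68 273.54 448.03]
[563.92 274.37 312.79] [-3.14 -0.    1.59] 2.2 [ 0.01 -0.   -0.   -0.    0.   -0.  ]
pot [(0.74, array([588.02, 282.11, 130.32])), (0.62, array([586.47, 193.97,   2.76]))]
[322.19 252.48] [321.95 263.5 ] [333.99 252.68]
```

View pics/z2.png

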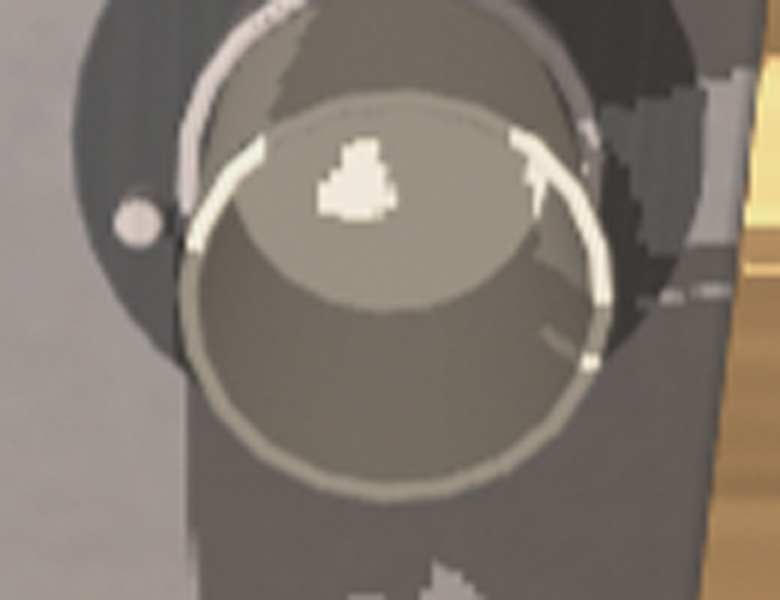

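```bash
python3 -m handwheel '{"translation":[[-0.11,-0.38,-0.02],[-0.11,-0.39,-0.03],[-0.11,-0.39,-0.04],[-0.11,-0.39,-0.06],[-0.11,-0.39,-0.06],[-0.11,-0.39,-0.06],[-0.11,-0.39,-0.06],[-0.11,-0.38,-0.06]],"twist":[0,0,0,0,0,0,0,0]}' 0
python3 - <<'E'
from h import *
np.set_printoptions(precision=2,suppress=True)
for i in range(4):capture('wrist')
c=cap('wrist','w3.png');print(np.array(c['world_from_camera'])[:3,3]);o=get_obs();print(o['tool_pos'],o['tcp_rot'],o['time'],o['dq'])
print([(round(r['score'],2),w(c,r['position'])) for r in spot_point('wrist','short_strainer')][:3])
print(proj(c,(447,-181,75)))
E
```

```text
time: 3.25
tool_pos: [423.1, -191.0, 255.1]
tcp_rot: [3.134, 0.0, 1.612]
contact_force: [0.9, 0.3, 0.2]
grip_width: 91.8
[ 337.1  -192.37  389.77]
[ 423.97 -189.37  255.13] [ 3.13 -0.    1.61] 3.5 [ 0.03 -0.   -0.01 -0.   -0.   -0.  ]
[(0.79, array([ 446.31, -180.72,   -1.39])), (0.61, array([ 558.26, -156.18,    0.38]))]
[328.06 248.23]
```

View pics/w3.png

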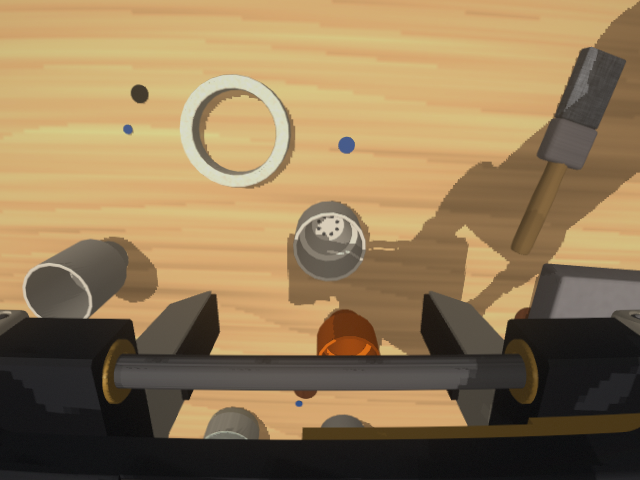

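```bash
python3 -m handwheel '{"translation":[[0.05,0.03,-0.2],[0.05,0.02,-0.2],[0.03,0.01,-0.22],[0,0.01,-0.22],[0,0,-0.2],[0,0,-0.13],[0,0,-0.06],[0,0,0]],"twist":[-0.01,-0.01,0,0,0,0,0,0]}' 0
python3 - <<'E'
from h import *
np.set_printoptions(precision=2,suppress=True)
c=cap('wrist','w4.png');o=get_obs();print(o['tool_pos'],o['tcp_rot'],o['time'],o['dq'])
print(proj(c,(444,-179,75)))
E
```

```text
time: 4.55
tool_pos: [451.0, -163.5, 69.7]
tcp_rot: [3.125, 0.004, 1.605]
contact_force: [-0.5, -0.3, -0.3]
grip_width: 92.2
[ 451.15 -163.78   70.1 ] [3.12 0.   1.61] 4.6 [-0.01 -0.01 -0.01  0.    0.   -0.  ]
[276.24 332.55]
```

View pics/w4.png

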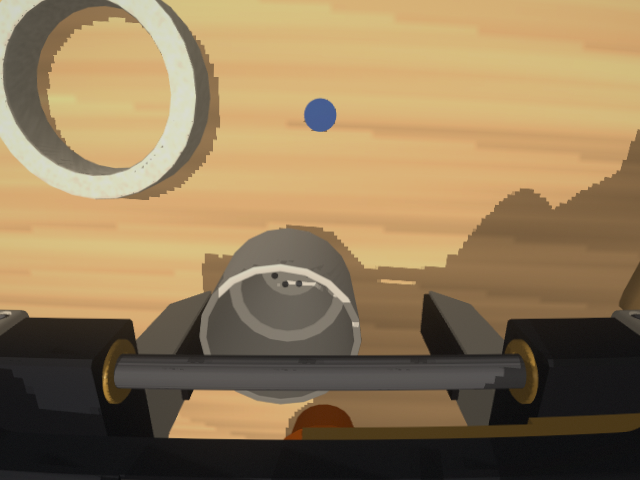

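```bash
python3 -m handwheel '{"translation":[[-0.01,-0.03,0],[-0.01,-0.03,-0.01],[-0.01,-0.02,-0.01],[-0.01,-0.01,0],[0,0,0],[0,0,0],[0,0,0],[0,0,0]],"twist":[-0.01,-0.01,0,0,0,0,0,0]}' 0
python3 - <<'E'
from h import *
np.set_printoptions(precision=2,suppress=True)
c=cap('wrist','w5.png');o=get_obs();print(o['tool_pos'],o['tcp_rot'],o['time'],o['dq'])
print(proj(c,(444,-177,75)))
E
```

```text
time: 5.6
tool_pos: [445.7, -178.9, 69.0]
tcp_rot: [3.121, 0.006, 1.571]
contact_force: [0.7, -0.0, -0.3]
grip_width: 92.3
[ 445.7  -178.88   69.02] [3.12 0.01 1.57] 5.65 [ 0. -0.  0.  0. -0.  0.]
[321.59 346.98]
```

View pics/w5.png

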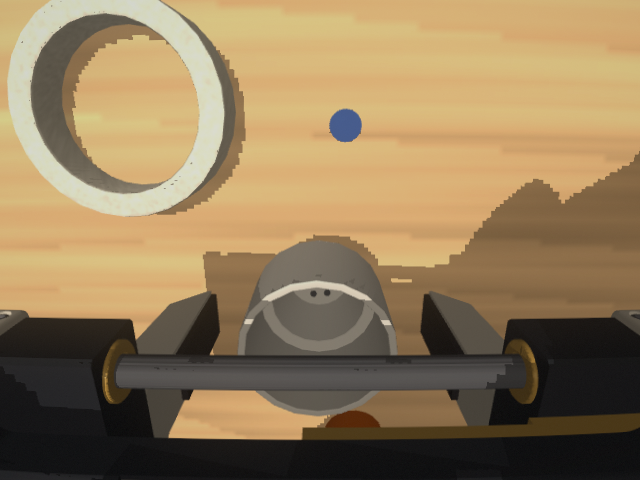

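```bash
python3 -m handwheel '{"translation":[[0,0,0],[0,0,0],[0,0,0],[0,0,0],[0,0,0],[0,0,0],[0,0,0],[0,0,0]],"twist":[0,0,0,0,0,0,0,0]}' 255
python3 - <<'E'
from h import *
np.set_printoptions(precision=3,suppress=True)
c=cap('wrist','w6.png');o=get_obs();print(o['tool_pos'],o['tcp_rot'],o['time'],o['grip_width'])
print(proj(c,(444,-179,75)))
E
```

```text
time: 6.65
tool_pos: [445.8, -178.8, 69.0]
tcp_rot: [3.121, 0.006, 1.571]
contact_force: [-1.1, -0.2, -0.1]
grip_width: 60.2
[ 445.751 -178.783   69.011] [3.121 0.006 1.571] 6.7 60.121031262282116
[316.084 346.838]
```

View pics/w6.png

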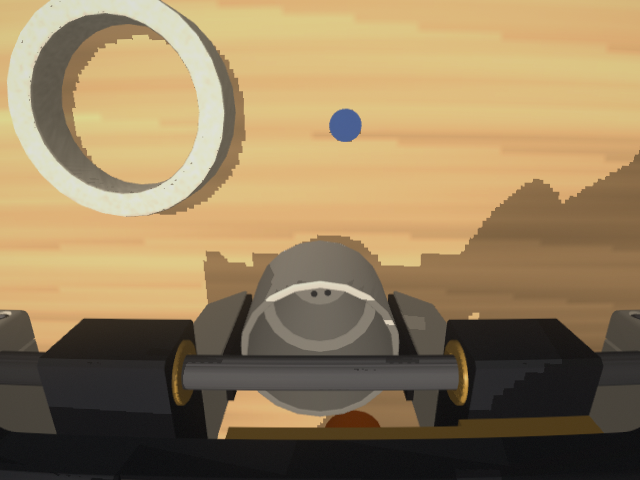

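```bash
python3 -m handwheel '{"translation":[[0,0,0.25],[0,0.05,0.4],[0,0.2,0.35],[0.05,0.3,0.25],[0.1,0.33,0.15],[0.1,0.35,0.1],[0.12,0.35,0.04],[0.12,0.35,0]],"twist":[0,0,0,0,0,0,0,0]}' -
python3 - <<'E'
from h import *
np.set_printoptions(precision=3,suppress=True)
o=get_obs();print(o['tool_pos'],o['tcp_rot'],o['time'],o['grip_width'],o['contact_force'])
E
```

```text
time: 7.7
tool_pos: [518.0, 117.3, 307.8]
tcp_rot: [3.119, 0.003, 1.563]
contact_force: [0.3, 0.3, -0.9]
grip_width: 60.1
[517.962 117.274 307.766] [3.119 0.003 1.563] 7.7 60.136534865809494 [ 0.331  0.285 -0.869]
```

```bash
python3 -m handwheel '{"translation":[[0.12,0.3,0],[0.1,0.25,0],[0.09,0.2,-0.05],[0.06,0.14,-0.1],[0.04,0.09,-0.1],[0.03,0.05,-0.08],[0,0,-0.05],[0,0,0]],"twist":[0,0,0,0,0,0,0,0]}' -
python3 - <<'E'
from h import *
np.set_printoptions(precision=3,suppress=True)
capture('wrist')
c=cap('wrist','w7.png')
o=get_obs();print(o['tool_pos'],o['tcp_rot'],o['time'],o['grip_width'],o['contact_force'],o['dq'])
print(proj(c,(587.2,281.4,133)))
E
```

```text
time: 8.7
tool_pos: [584.5, 279.9, 245.7]
tcp_rot: [3.123, 0.005, 1.568]
contact_force: [0.2, -0.6, -0.4]
grip_width: 60.4
[584.915 280.052 246.794] [3.122 0.004 1.568] 8.8 60.06686540034266 [-0.403 -0.116 -1.113] [ 0.002 -0.008 -0.012  0.    -0.001 -0.001]
[321.089 249.17 ]
```

View pics/w7.png

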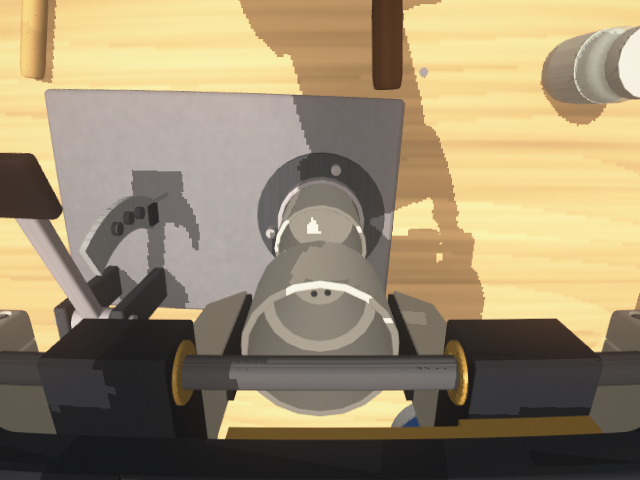

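```bash
python3 -m handwheel '{"translation":[[0.015,0,0],[0.01,0,-0.05],[0,0,-0.1],[0,0,-0.1],[0,0,-0.08],[0,0,-0.04],[0,0,0],[0,0,0]],"twist":[0,0,0,0,0,0,0,0]}' -
python3 - <<'E'
from h import *
np.set_printoptions(precision=3,suppress=True)
c=cap('wrist','w8.png')
o=get_obs();print(o['tool_pos'],o['tcp_rot'],o['time'],o['grip_width'],o['contact_force'],o['dq'])
S=cap('scene','s8.png');T=cap('top','t8.png')
a=S['img'][280:440,350:510,::-1];b=T['img'][180:300,100:260,::-1]
cv2.imwrite('pics/z8.png',np.hstack([cv2.resize(a,(400,400),interpolation=2),cv2.resize(b,(400,400),interpolation=2)]))
E
```

```text
time: 9.8
tool_pos: [588.8, 279.2, 188.0]
tcp_rot: [3.121, 0.004, 1.566]
contact_force: [0.1, -0.6, -0.4]
grip_width: 60.2
[588.803 279.148 188.034] [3.121 0.004 1.567] 9.85 60.56720692556271 [-0.47  -0.394 -0.791] [-0.    -0.004 -0.     0.002  0.002  0.002]
```

View pics/z8.png

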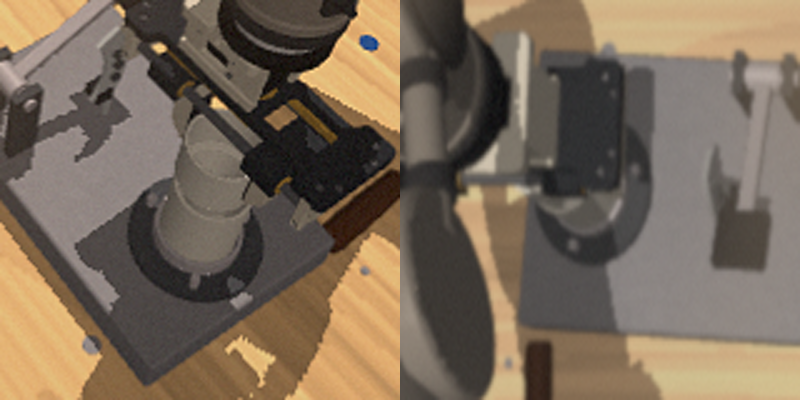

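View pics/w8.png

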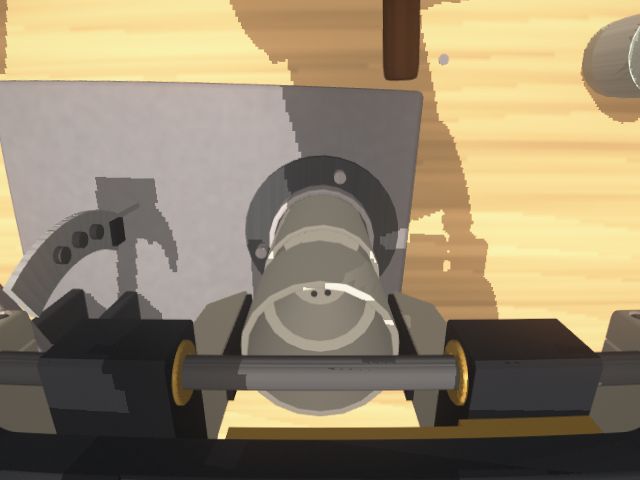

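```bash
python3 -m handwheel '{"translation":[[0,0.007,0],[0,0,-0.02],[0,0,-0.02],[0,0,-0.02],[0,0,-0.02],[0,0,-0.015],[0,0,-0.01],[0,0,0]],"twist":[0,0,0,0,0,0,0,0]}' -
```

```text
time: 10.95
tool_pos: [588.6, 280.3, 172.1]
tcp_rot: [3.12, 0.004, 1.567]
contact_force: [-0.0, -0.4, 1.1]
grip_width: 60.0
```

```bash
python3 -m handwheel '{"translation":[[0,0,-0.01],[0,0,-0.01],[0,0,-0.01],[0,0,0],[0,0,0],[0,0,0],[0,0,0],[0,0,0]],"twist":[0,0,0,0,0,0,0,0]}' -
python3 - <<'E'
from h import *
c=cap('wrist','w9.png')
E
```

```text
time: 11.95
tool_pos: [588.5, 280.3, 172.1]
tcp_rot: [3.118, 0.003, 1.567]
contact_force: [-0.5, 0.7, 2.3]
grip_width: 60.2
```

View pics/w9.png

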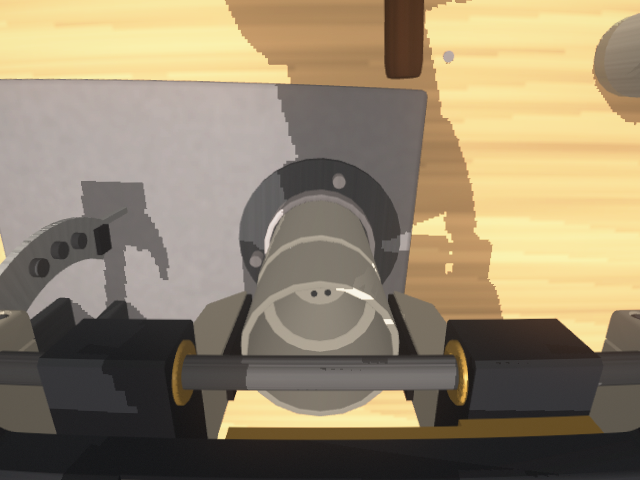

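```bash
python3 -m handwheel '{"translation":[[0,0,0],[0,0,0],[0,0,0],[0,0,0],[0,0,0],[0,0,0.1],[0,0,0.2],[0,0,0.2]],"twist":[0,0,0,0,0,0,0,0]}' 0
python3 - <<'E'
from h import *
np.set_printoptions(precision=2,suppress=True)
c=cap('wrist','w10.png')
o=get_obs();print(o['tool_pos'],o['tcp_rot'],o['time'],o['grip_width'],o['contact_force'])
print([(round(r['score'],2),w(c,r['position'])) for r in spot_point('wrist','short_strainer')][:3],[(round(r['score'],2),w(c,r['position'])) for r in spot_point('wrist','pot_rim')][:3])
E
```

```text
time: 13.0
tool_pos: [588.2, 280.0, 248.3]
tcp_rot: [3.12, 0.004, 1.567]
contact_force: [0.3, 0.0, -0.4]
grip_width: 91.6
[589.67 280.56 253.32] [3.11 0.   1.57] 13.05 92.0393795496403 [0.88 0.23 3.16]
[(0.59, array([590.93, 282.04, 101.54]))] []
```

View pics/w10.png

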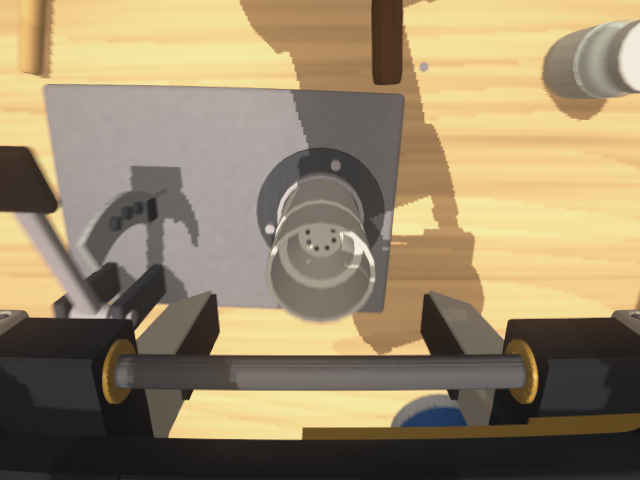

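```bash
python3 -m handwheel '{"translation":[[-0.06,-0.3,0.1],[-0.07,-0.38,0.05],[-0.07,-0.39,0],[-0.07,-0.39,0],[-0.07,-0.39,0],[-0.07,-0.39,0],[-0.07,-0.39,0],[-0.07,-0.39,0]],"twist":[0,0,0,0,0,0,0,0]}' -
```

```text
time: 14.15
tool_pos: [499.3, -181.3, 265.0]
tcp_rot: [3.125, 0.002, 1.575]
contact_force: [0.5, 0.3, -0.1]
grip_width: 91.9
```

```bash
python3 -m handwheel '{"translation":[[-0.04,-0.38,0.03],[-0.04,-0.36,0.03],[-0.04,-0.3,0],[-0.03,-0.22,0],[-0.03,-0.14,0],[0,-0.08,0],[0,0,0],[0,0,0]],"twist":[0,0,0,0,0,0,0,0]}' -
python3 - <<'E'
from h import *
np.set_printoptions(precision=2,suppress=True)
capture('wrist')
c=cap('wrist','w11.png')
o=get_obs();print(o['tool_pos'],o['tcp_rot'],o['time'],o['dq'])
print([(round(r['score'],2),w(c,r['position'])) for r in spot_point('wrist','tall_strainer')][:3])
print(proj(c,(494,-411,95)))
E
```

```text
time: 15.15
tool_pos: [467.5, -411.2, 268.2]
tcp_rot: [3.133, -0.006, 1.57]
contact_force: [-0.4, -0.4, -0.5]
grip_width: 92.0
[ 467.52 -411.16  268.35] [ 3.13 -0.01  1.57] 15.25 [-0. -0. -0. -0.  0.  0.]
[(0.78, array([ 492.55, -412.8 ,   -1.16]))]
[317.29 253.52]
```

View pics/w11.png

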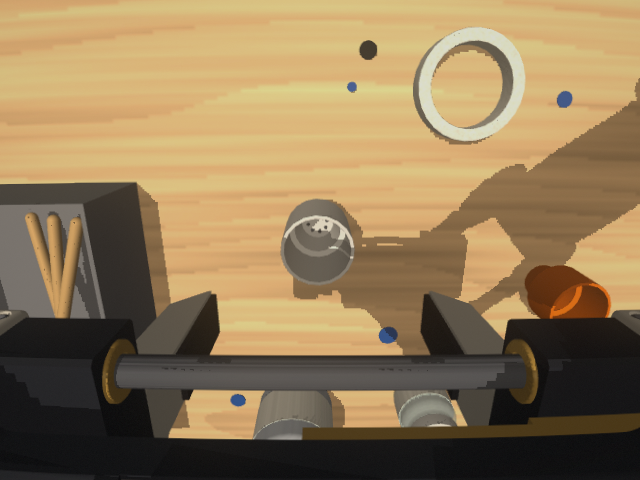

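```bash
python3 -m handwheel '{"translation":[[0.05,0,-0.1],[0.05,0,-0.2],[0.03,0,-0.25],[0.01,0,-0.2],[0,0,-0.12],[0,0,-0.05],[0,0,0],[0,0,0]],"twist":[0,0,0,0,0,0,0,0]}' -
python3 - <<'E'
from h import *
np.set_printoptions(precision=2,suppress=True)
c=cap('wrist','w12.png')
o=get_obs();print(o['tool_pos'],o['tcp_rot'],o['time'],o['dq'])
print(proj(c,(491,-411,95)))
E
```

```text
time: 16.3
tool_pos: [491.8, -407.1, 122.5]
tcp_rot: [3.132, -0.007, 1.574]
contact_force: [0.7, -0.4, 0.2]
grip_width: 91.9
[ 491.79 -407.18  122.6 ] [ 3.13 -0.01  1.57] 16.35 [ 0. -0.  0. -0. -0. -0.]
[308.48 307.26]
```

View pics/w12.png

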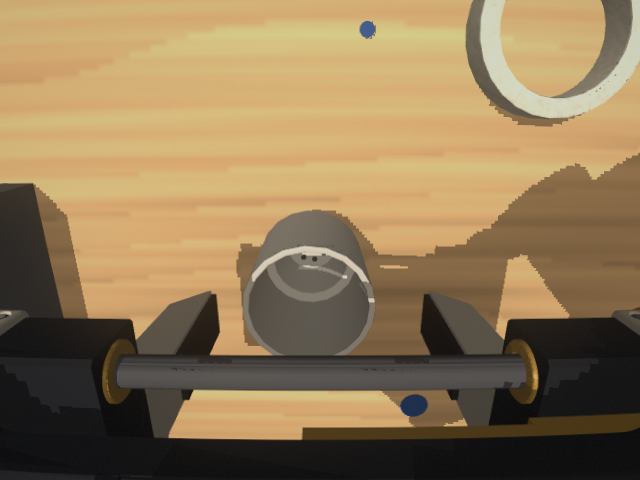

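```bash
python3 -m handwheel '{"translation":[[-0.01,-0.02,0],[0,-0.01,-0.05],[0,0,-0.08],[0,0,-0.07],[0,0,-0.04],[0,0,-0.01],[0,0,0],[0,0,0]],"twist":[0,0,0,0,0,0,0,0]}' -
```

```text
time: 17.35
tool_pos: [490.3, -412.4, 83.4]
tcp_rot: [3.131, -0.005, 1.574]
contact_force: [0.7, -0.4, -0.6]
grip_width: 92.2
```

```bash
python3 -m handwheel '{"translation":[[0,0,0],[0,0,0],[0,0,0],[0,0,0],[0,0,0],[0,0,0],[0,0,0],[0,0,0]],"twist":[0,0,0,0,0,0,0,0]}' 255
python3 - <<'E'
from h import *
np.set_printoptions(precision=3,suppress=True)
c=cap('wrist','w13.png')
o=get_obs();print(o['tool_pos'],o['tcp_rot'],o['time'],o['grip_width'],o['contact_force'])
print(proj(c,(490,-411,95)))
E
```

```text
time: 18.35
tool_pos: [490.6, -412.7, 84.3]
tcp_rot: [3.13, -0.004, 1.574]
contact_force: [0.4, 0.3, -0.5]
grip_width: 62.1
[ 490.632 -412.657   84.277] [ 3.13  -0.004  1.574] 18.4 62.060408141026656 [-0.147 -0.405  0.791]
[321.289 356.647]
```

View pics/w13.png

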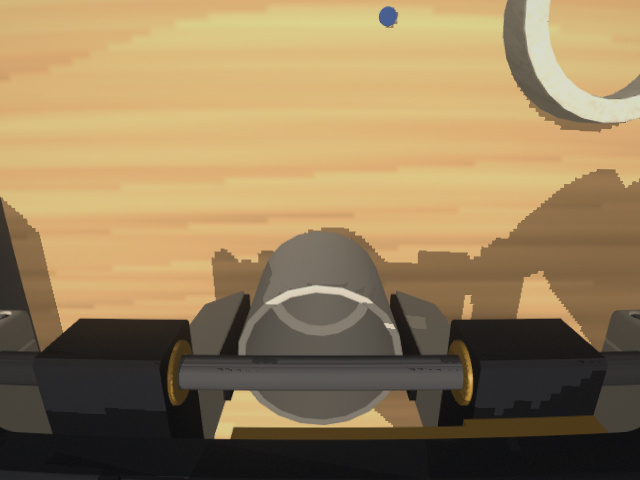

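```bash
python3 -m handwheel '{"translation":[[0,0,0.25],[0,0.05,0.4],[0.02,0.25,0.3],[0.04,0.33,0.2],[0.05,0.36,0.15],[0.05,0.38,0.1],[0.05,0.38,0.05],[0.05,0.38,0.02]],"twist":[0,0,0,0,0,0,0,0]}' -
```

```text
time: 19.4
tool_pos: [527.2, -86.5, 309.1]
tcp_rot: [3.13, -0.008, 1.566]
contact_force: [0.4, -0.2, -1.2]
grip_width: 62.2
```

```bash
python3 -m handwheel '{"translation":[[0.06,0.39,0],[0.06,0.39,0],[0.06,0.39,0],[0.06,0.36,0],[0.06,0.33,0],[0.05,0.25,0],[0.04,0.17,0],[0.02,0.09,0]],"twist":[0,0,0,0,0,0,0,0]}' -
python3 - <<'E'
from h import *
np.set_printoptions(precision=3,suppress=True)
for i in range(3):capture('wrist')
c=cap('wrist','w14.png')
o=get_obs();print(o['tool_pos'],o['tcp_rot'],o['time'],o['grip_width'],o['contact_force'],o['dq'])
E
```

```text
time: 20.4
tool_pos: [587.5, 284.6, 308.3]
tcp_rot: [3.13, -0.007, 1.571]
contact_force: [-0.2, 1.2, -0.8]
grip_width: 62.5
[587.69  282.446 308.758] [ 3.13  -0.006  1.569] 20.6 62.355169787754846 [ 0.167 -0.116 -1.415] [-0.015 -0.011  0.007  0.001  0.001  0.001]
```

View pics/w14.png

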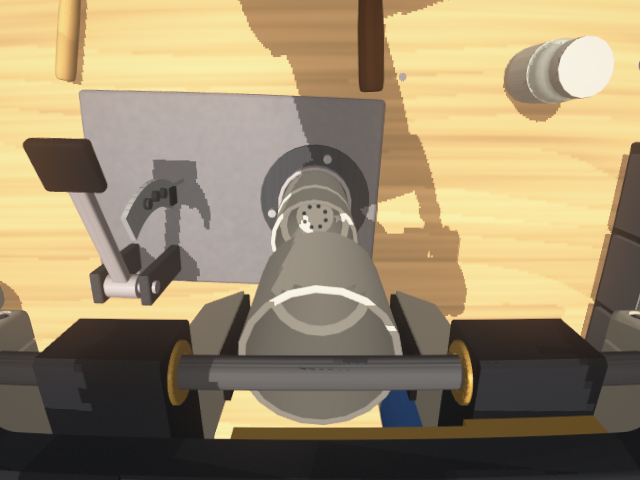

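```bash
python3 -m handwheel '{"translation":[[0.003,-0.012,0],[0,0,-0.05],[0,0,-0.1],[0,0,-0.1],[0,0,-0.08],[0,0,-0.04],[0,0,0],[0,0,0]],"twist":[0,0,0,0,0,0,0,0]}' -
python3 - <<'E'
from h import *
np.set_printoptions(precision=3,suppress=True)
c=cap('wrist','w15.png')
o=get_obs();print(o['tool_pos'],o['tcp_rot'],o['time'],o['grip_width'],o['contact_force'],o['dq'])
E
```

```text
time: 21.6
tool_pos: [588.0, 276.5, 249.2]
tcp_rot: [3.131, -0.005, 1.564]
contact_force: [-0.2, -0.4, -1.2]
grip_width: 62.4
[587.968 276.548 249.231] [ 3.131 -0.005  1.564] 21.65 62.21510159635418 [ 0.046  0.34  -1.205] [ 0.001 -0.001 -0.002  0.001 -0.    -0.   ]
```

View pics/w15.png

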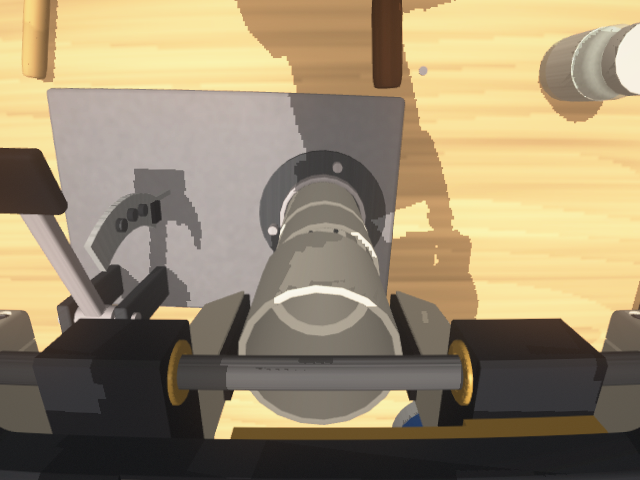

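```bash
python3 -m handwheel '{"translation":[[0.003,0.018,0],[0,0.006,0],[0,0,-0.02],[0,0,-0.02],[0,0,-0.02],[0,0,-0.01],[0,0,0],[0,0,0]],"twist":[0,0,0,0,0,0,0,0]}' -
```

```text
time: 22.65
tool_pos: [588.7, 280.6, 238.8]
tcp_rot: [3.129, -0.006, 1.564]
contact_force: [-0.1, -0.2, -0.2]
grip_width: 62.2
```

```bash
python3 -m handwheel '{"translation":[[0,0,-0.01],[0,0,-0.01],[0,0,-0.01],[0,0,-0.01],[0,0,-0.01],[0,0,-0.01],[0,0,0],[0,0,0]],"twist":[0,0,0,0,0,0,0,0]}' -
python3 - <<'E'
from h import *
np.set_printoptions(precision=3,suppress=True)
c=cap('wrist','w16.png')
o=get_obs();print(o['tool_pos'],o['time'],o['contact_force'])
E
```

```text
time: 23.65
tool_pos: [589.2, 280.7, 232.4]
tcp_rot: [3.125, -0.007, 1.565]
contact_force: [-0.3, -0.4, -1.4]
grip_width: 62.2
[589.246 280.64  232.389] 23.7 [0.481 0.708 0.147]
```

View pics/w16.png

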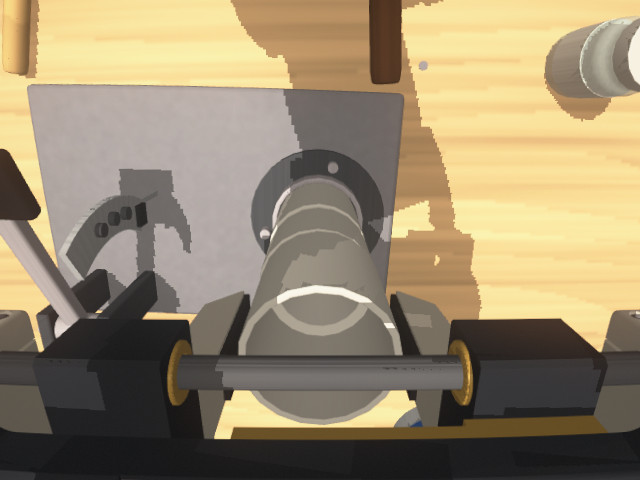

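Looks nearly seated; push a bit further to confirm the stop.

```bash
python3 -m handwheel '{"translation":[[0,0,-0.01],[0,0,-0.01],[0,0,-0.01],[0,0,-0.01],[0,0,0],[0,0,0],[0,0,0],[0,0,0]],"twist":[0,0,0,0,0,0,0,0]}' -
```

```text
time: 24.7
tool_pos: [589.8, 280.7, 232.3]
tcp_rot: [3.119, -0.008, 1.565]
contact_force: [-0.8, 0.3, 1.3]
grip_width: 62.3
```

```bash
python3 -m handwheel '{"translation":[[0,0,0],[0,0,0],[0,0,0],[0,0,0],[0,0,0],[0,0,0.1],[0,0,0.2],[0,0,0.2]],"twist":[0,0,0,0,0,0,0,0]}' 0
python3 - <<'E'
from h import *
np.set_printoptions(precision=2,suppress=True)
c=cap('wrist','w17.png')
o=get_obs();print(o['tool_pos'],o['tcp_rot'],o['time'],o['grip_width'])
S=cap('scene','s17.png')
for n,q in(('wrist',c),('scene',S)):
  for l in ['short_strainer','tall_strainer','lever_pad','hinge']: print(n,l,[(round(r['score'],2),w(q,r['position'])) for r in spot_point(n,l)][:3])
cv2.imwrite('pics/z17.png',cv2.resize(S['img'][240:440,310:530,::-1],(660,600),interpolation=2))
print(get_obs()['time'])
E
```

```text
time: 25.7
tool_pos: [588.9, 280.3, 308.0]
tcp_rot: [3.124, -0.006, 1.564]
contact_force: [0.7, -1.0, -1.0]
grip_width: 91.8
[589.96 280.7  313.05] [ 3.12 -0.01  1.56] 25.75 91.62812375543754
wrist short_strainer [(0.94, array([592.75, 278.13, 103.2 ]))]
wrist tall_strainer [(0.64, array([591.68, 282.39, 147.2 ]))]
wrist lever_pad [(0.63, array([536.  , 108.84, 181.35]))]
wrist hinge [(0.95, array([650.5 , 105.13, 124.49]))]
scene short_strainer [(0.96, array([590.46, 280.7 , 103.34])), (0.96, array([ 560.9 , -161.4 ,   -2.69]))]
scene tall_strainer [(0.59, array([591.82, 281.62, 147.11]))]
scene lever_pad [(0.84, array([532.66, 112.99, 180.57]))]
scene hinge [(0.91, array([650.42, 103.52, 118.85]))]
26.2
```

View pics/z17.png

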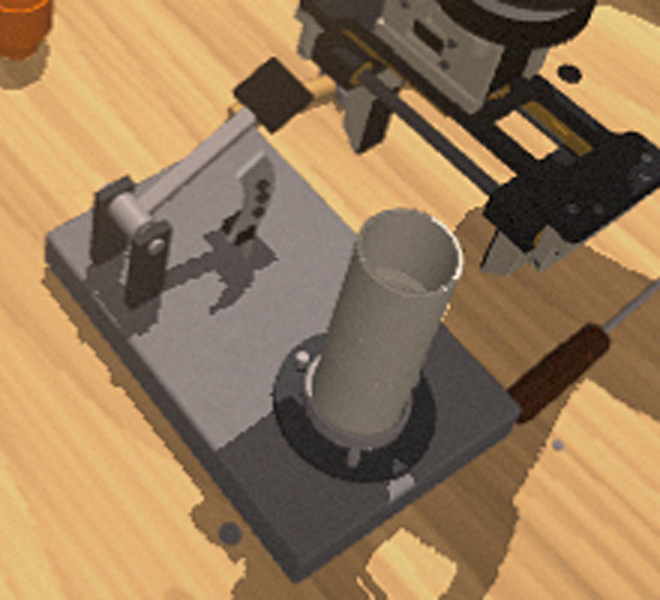

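View pics/w17.png

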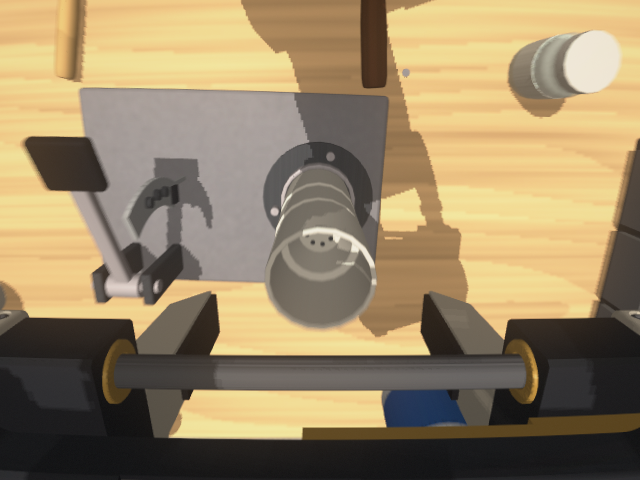

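```bash
python3 -m handwheel '{"translation":[[-0.05,-0.15,0],[-0.08,-0.25,0],[-0.08,-0.25,-0.05],[-0.08,-0.2,-0.1],[-0.06,-0.14,-0.1],[-0.03,-0.08,-0.1],[-0.02,-0.03,-0.07],[0,0,0]],"twist":[0,0,0,0,0,0,0,0]}' 255
python3 - <<'E'
from h import *
np.set_printoptions(precision=2,suppress=True)
c=cap('wrist','w18.png')
o=get_obs();print(o['tool_pos'],o['tcp_rot'],o['time'],o['grip_width'],o['contact_force'])
print([(round(r['score'],2),w(c,r['position'])) for r in spot_point('wrist','lever_pad')][:3])
E
```

```text
time: 27.2
tool_pos: [525.4, 110.8, 237.0]
tcp_rot: [3.13, -0.005, 1.565]
contact_force: [-0.6, 0.4, 0.1]
grip_width: 16.7
[525.83 111.03 237.55] [ 3.13 -0.    1.57] 27.25 11.976305082257575 [ 0.31 -0.05 -0.07]
[(0.77, array([537.6 , 111.26, 182.55]))]
```

View pics/w18.png

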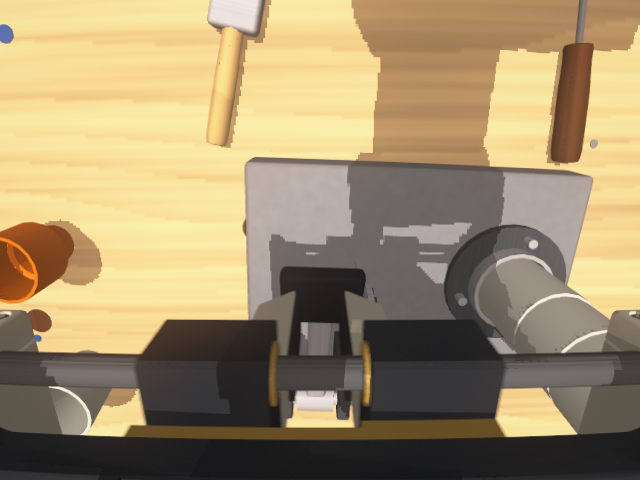

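```bash
python3 -m handwheel '{"translation":[[0.02,-0.005,-0.03],[0.01,0,-0.05],[0,0,-0.05],[0,0,-0.01],[0,0,0],[0,0,0],[0,0,0],[0,0,0]],"twist":[0,0,0,0,0,0,0,0]}' -
python3 - <<'E'
from h import *
np.set_printoptions(precision=2,suppress=True)
o=get_obs();print(o['tool_pos'],o['tcp_rot'],o['time'],o['grip_width'],o['contact_force'])
E
```

```text
time: 28.3
tool_pos: [531.9, 111.7, 216.5]
tcp_rot: [3.126, -0.005, 1.568]
contact_force: [-0.3, -0.4, -0.2]
grip_width: 0.1
[531.89 111.69 216.54] [ 3.13 -0.01  1.57] 28.3 0.09542634370583117 [-0.25 -0.43 -0.23]
```

```bash
python3 -m handwheel '{"translation":[[0,-0.005,-0.05],[0,-0.005,-0.06],[-0.005,0,-0.06],[-0.005,0,-0.06],[-0.005,0,-0.05],[-0.005,0,-0.04],[-0.005,0,-0.02],[0,0,0]],"twist":[0,0,0,0,0,0,0,0]}' -
python3 - <<'E'
from h import *
np.set_printoptions(precision=2,suppress=True)
c=cap('wrist','w19.png');S=cap('scene','s19.png')
o=get_obs();print(o['tool_pos'],o['tcp_rot'],o['time'],o['grip_width'],o['contact_force'])
cv2.imwrite('pics/z19.png',cv2.resize(S['img'][240:440,310:530,::-1],(660,600),interpolation=2))
E
```

```text
time: 29.3
tool_pos: [527.4, 110.3, 162.9]
tcp_rot: [3.126, -0.006, 1.568]
contact_force: [-0.9, -0.0, 3.2]
grip_width: 0.6
[527.42 110.31 163.17] [ 3.13 -0.01  1.57] 29.4 0.4342111202909179 [-0.64  1.02  1.95]
```

View pics/z19.png

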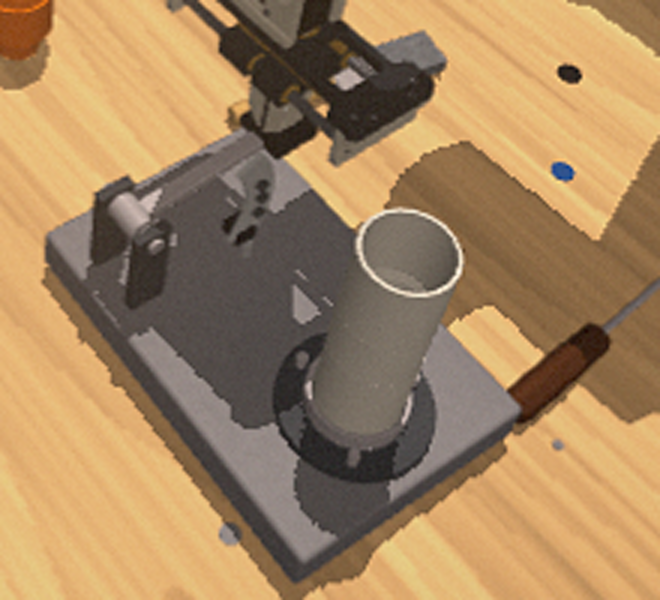

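View pics/w19.png

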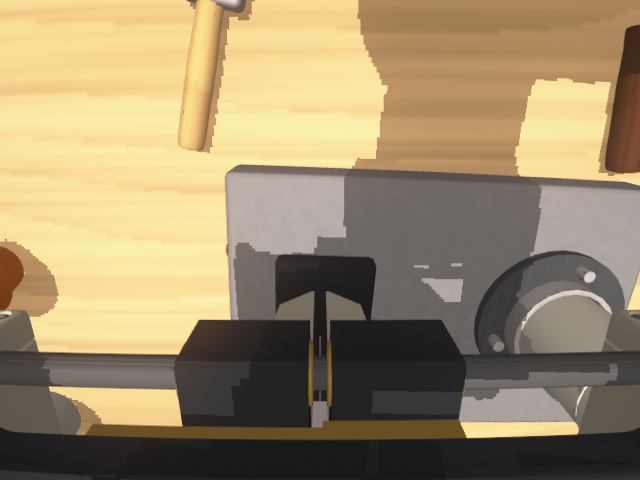

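```bash
python3 -m handwheel '{"translation":[[-0.005,0,-0.03],[-0.005,0,-0.04],[-0.005,0,-0.04],[-0.005,0,-0.03],[-0.005,0,-0.02],[-0.005,0,-0.015],[0,0,-0.01],[0,0,0]],"twist":[0,0,0,0,0,0,0,0]}' -
python3 - <<'E'
from h import *
np.set_printoptions(precision=2,suppress=True)
F=[]
for i in range(4):
  S=capture('scene');F.append(get_obs()['contact_force'])
S=cap('scene','s20.png')
o=get_obs();print(o['tool_pos'],o['tcp_rot'],o['time'],o['grip_width'],np.array(F))
x,_,z=o['tool_pos'];t=z-22;h=651-(x+9.5);print('lever est',.45+np.arctan2(127.1-t,h))
cv2.imwrite('pics/z20.png',cv2.resize(S['img'][240:440,310:530,::-1],(660,600),interpolation=2))
print([(round(r['score'],2),w(S,r['position'])) for r in spot_point('scene','lever_pad')][:3])
E
```

```text
time: 30.4
tool_pos: [525.7, 110.3, 135.7]
tcp_rot: [3.116, -0.006, 1.567]
contact_force: [0.2, -0.1, 5.1]
grip_width: 0.9
[525.73 110.36 135.87] [ 3.12 -0.01  1.57] 30.65 0.4213755461546404 [[ 0.71 -0.54  3.78]
 [ 0.3  -0.27  4.92]
 [ 1.11 -0.18  4.09]
 [ 0.34 -0.12  3.89]]
lever est 0.5638115392116008
[(0.8, array([516.2 , 110.34, 109.41]))]
```

View pics/z20.png

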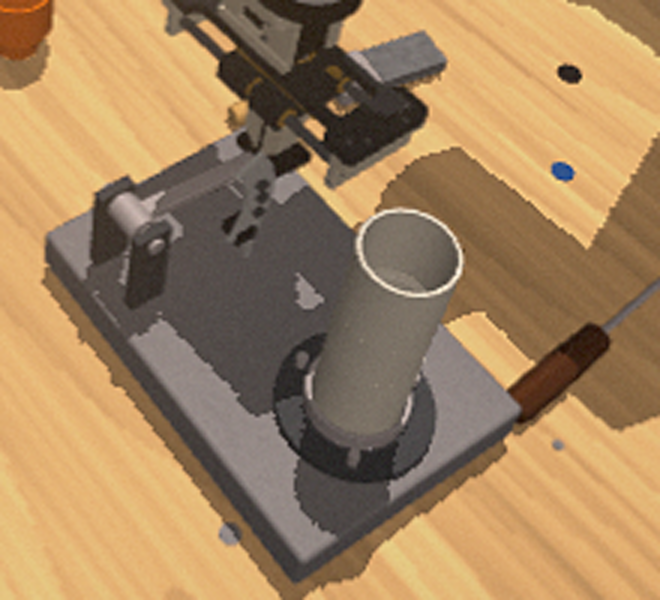

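```bash
python3 -m handwheel '{"translation":[[0,0,-0.01],[0,0,-0.01],[0,0,-0.01],[0,0,0],[0,0,0],[0,0,0],[0,0,0],[0,0,0]],"twist":[0,0,0,0,0,0,0,0]}' -
python3 - <<'E'
from h import *
np.set_printoptions(precision=2,suppress=True)
F=[]
for i in range(12):
  S=capture('scene');F.append(get_obs()['contact_force'][2])
o=get_obs();print(o['tool_pos'],o['tcp_rot'],o['time'],np.mean(F),np.array(F))
x,_,z=o['tool_pos'];t=z-22;h=651-(x+9.5);print('lever est',.45+np.arctan2(127.1-t,h))
c=cap('wrist','w21.png');S=cap('scene','s21.png')
for n,q in(('wrist',c),('scene',S)):
  for l in ['short_strainer','tall_strainer','lever_pad','hinge']: print(n,l,[(round(r['score'],2),w(q,r['position'])) for r in spot_point(n,l)][:2])
a=cv2.resize(S['img'][240:440,310:530,::-1],(440,400),interpolation=2)
cv2.imwrite('pics/z21.png',a)
E
```

```text
time: 31.7
tool_pos: [526.0, 110.4, 131.9]
tcp_rot: [3.115, -0.006, 1.568]
contact_force: [-0.3, 0.1, 6.1]
grip_width: 0.6
[526.01 110.36 131.89] [ 3.11 -0.01  1.57] 32.3 6.094889317068971 [6.81 5.79 6.01 5.55 6.24 6.29 6.71 5.34 5.85 6.21 5.82 6.52]
lever est 0.5979133642613316
wrist short_strainer []
wrist tall_strainer []
wrist lever_pad [(0.8, array([519.59, 111.81, 106.67]))]
wrist hinge []
scene short_strainer [(0.78, array([ 559.56, -159.02,   -0.33])), (0.69, array([587.83, 278.41, 103.31]))]
scene tall_strainer [(0.57, array([592.21, 283.87, 147.16]))]
scene lever_pad [(0.86, array([518.17, 109.93, 104.76])), (0.35, array([652.72, 102.62, 118.  ]))]
scene hinge [(0.84, array([651.97, 100.84, 120.09]))]
```

View pics/w21.png

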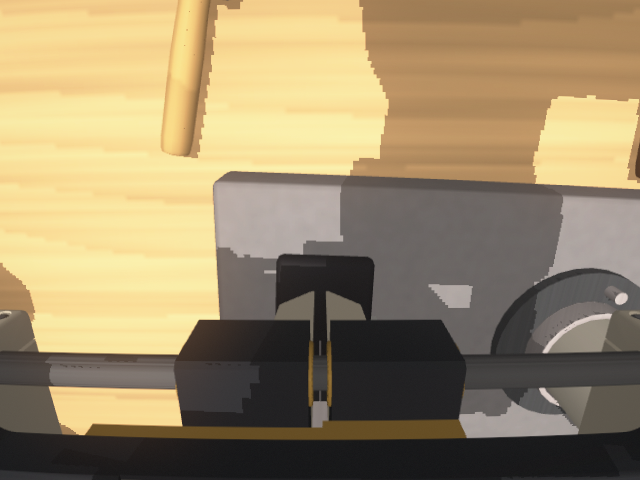

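Run:
```python
from h import *
np.set_printoptions(precision=1,suppress=True)
def pad(lv,hx=651,hy=106.5,yaw=-.03):
    th=.45-lv;out=[]
    for s,y in((150,22),(150,-22)):
        X=-s*np.cos(th)+7*np.sin(th);Z=120+s*np.sin(th)+7*np.cos(th)
        out.append([hx+X*np.cos(yaw)-y*np.sin(yaw),hy+X*np.sin(yaw)+y*np.cos(yaw),Z])
    return out
c=capture('wrist');S=cap('scene','s22.png')
for lv in(.55,.6,.65): print(lv,[proj(c,p) for p in pad(lv)],[proj(S,p) for p in pad(lv)])
a=c['img'][240:300,260:390,::-1];b=S['img'][270:335,330:430,::-1]
cv2.imwrite('pics/z22.png',np.vstack([cv2.resize(a,(650,300),interpolation=2),cv2.resize(cv2.copyMakeBorder(b,0,0,0,30,0),(650,300),interpolation=2)]))
```

```text
0.55 [array([370.3, 265.5]), array([265.8, 263.2])] [array([414. , 290.3]), array([401. , 277.2])]
0.6 [array([368. , 260.1]), array([267.9, 257.9])] [array([413.3, 292.4]), array([400.3, 279.4])]
0.65 [array([365.9, 255.9]), array([269.8, 253.8])] [array([412.4, 294.6]), array([399.5, 281.6])]
```

View pics/z22.png

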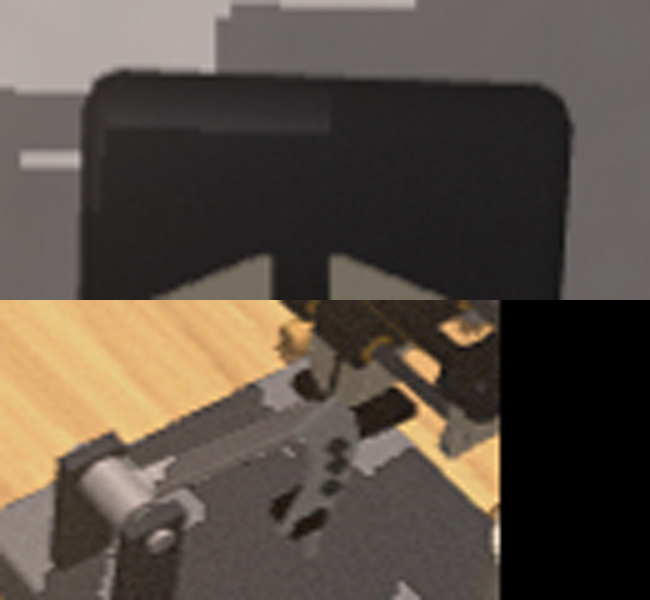

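```bash
python3 -m handwheel '{"translation":[[0,0,0.012],[0,0,0],[0,0,0],[0,0,0],[0,0,0],[0,0,0],[0,0,0],[0,0,0]],"twist":[0,0,0,0,0,0,0,0]}' -
python3 - <<'E'
from h import *
np.set_printoptions(precision=2,suppress=True)
F=[]
for i in range(12):
  S=capture('scene');F.append(get_obs()['contact_force'][2])
o=get_obs();print(o['tool_pos'],o['tcp_rot'],o['time'],np.mean(F),np.array(F))
c=capture('wrist')
for n,q in(('wrist',c),('scene',S)): print([(round(r['score'],2),w(q,r['position'])) for r in spot_point(n,'lever_pad')][:2])
E
```

```text
time: 33.9
tool_pos: [525.8, 110.3, 133.6]
tcp_rot: [3.115, -0.006, 1.568]
contact_force: [1.3, -0.4, 4.8]
grip_width: 0.4
[525.84 110.36 133.61] [ 3.11 -0.01  1.57] 34.5 5.1466276327971165 [5.75 5.43 5.28 5.06 4.54 5.04 3.88 5.89 5.2  5.05 5.11 5.53]
[(0.8, array([517.13, 111.13, 105.68]))]
[(0.8, array([514.92, 112.01, 108.76]))]
```

Run:
```python
from h import *
S=cap('scene','s23.png');cv2.imwrite('pics/z23.png',cv2.resize(S['img'][240:440,310:530,::-1],(440,400)))
print(close_job())
```

```text
the job is handed in; nothing more can be done
None
```

View pics/z23.png

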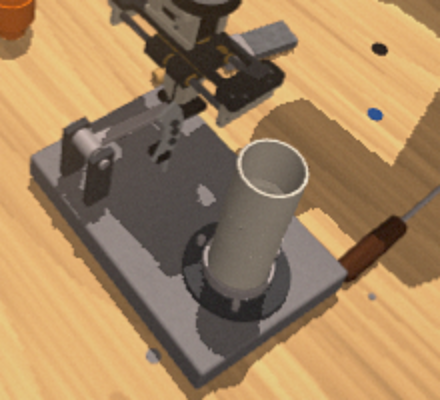

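I nested the short strainer in the clamped pot and the tall one in the short one. Then I pushed the lever down with closed fingertips and handed the job in at about 34.6 s, still holding it. No verdict was reported.

- **Strainers:** Both came to a hard stop at the expected seated height. The networks put their origins at about 103 mm and 147 mm above the bench, against 103 mm and 148 mm expected. The last scene picture shows them upright and clear of the gripper.
- **Lever:** It was held with about 5.1 N average (readings 3.9 to 5.9 N), with the tool standing still. My estimate of the angle is about 0.58 to 0.62 rad.
- **Where checks disagreed:**
  - At the deepest push, 2 mm lower, the fingertip geometry and the scene picture both gave about 0.60 rad, while the wrist picture's pad edge suggested about 0.64. I backed off those 2 mm to sit safely inside the limits.
  - At the final hold, the two cameras differed on pad height: 105.7 mm from the wrist and 108.8 mm from the scene, against 107.5 mm expected at the third notch.
- **Not checked:** I did not measure the other things on the bench again at the end. No move was planned to touch them.

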